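# Pry up the selector hood and index the knob to the third click

## Task

Lever open the hinged hood of the port selector with the screwdriver, blade under the hood's front lip, not with the fingers, and swing it right back until it rests open. Lay the screwdriver down on the worktop beside the unit, then grip the pointer knob and turn it clockwise from its first position, counting clicks, to the third click, never on towards the fourth. Finish there still holding the knob firmly, and leave the petri dish and the rubber stopper where they are.

Things in the scene. Friction and masses are not known exactly. Their poses are not given: they have to be found in the camera images.
- selector: Port selector unit, fixed to the worktop: white housing 145 x 110 x 22 mm under a grey hood; origin on the knob's axis at the worktop, +x from front (lip) to rear (hinge), z up. Housing x -50 to 95 mm, y -55 to 55 mm, deck at z = 22 mm; hinge block at x 78 to 94 mm, up to z = 54 mm. The closed hood's top is at z = 62 mm.
- hood (a joint): Hinge of the hood: 0 closed, grows as the front edge rises and swings back, stop at 2.75 rad (lying back behind the unit). No latch: about 0.6 N at the lip lifts it; let go, it falls shut below about 1.5 rad and falls open by itself beyond about 1.75 rad.
- hood_hinge (a point): Fixed point on the hood's hinge axis (the axis is the unit's y), 85 mm behind the knob's axis, 60 mm above the worktop.
- hood_lip (a point): Moves with the hood: middle of the lower front edge of its lip. The lip is 60 mm wide, 4 mm thick and stands out 15 mm from the hood's front wall; closed, its underside is at z = 38 mm. The hood is 104 mm wide, hollow below, and spans 133 mm from hinge axis to front wall.
- pry_slot (a point): Fixed point in the middle of the slot below the closed hood's front wall, 46 mm in front of the knob's axis, z = 30 mm. The slot is open to the front, z 22 to 38 mm, about 90 mm wide; the lip's front edge is 17 mm in front of this point, and the space behind is free for 20 mm, up to the knob.
- knob (a joint): Angle of the knob, clockwise seen from above: 0 at the start (first position), a click (detent stop) every 0.419 rad (24 degrees): third click at 1.257 rad, further clicks at 1.676 and 2.094. The detents pull it to the nearest stop with up to 0.12 N m.
- knob_grip (a point): On the knob's vertical axis, 44 mm above the worktop, where to grip. The knob is an upright bar 44 mm long, 14 mm thick, from z = 31 to 56 mm, over a disc of 42 mm diameter (z 24 to 31 mm). The point's x axis runs along the bar to its pointer end and turns with the knob: at joint 0 it is 0.628 rad anticlockwise of the unit's +x, at the third click 0.628 rad clockwise of it.
- screwdriver: Loose small screwdriver, 150 mm long, 70 g, lying flat; origin in its middle on the underside. Handle 24 mm thick from y = -5 to 75 mm; straight shaft of 6 mm diameter to the tip at y = -75 mm (the blade points along the body's -y). Axis 12 mm above the underside; at rest it lies tipped a little, tip about 3 mm lower than level.
- driver_grip (a point): Point on the screwdriver's axis in the handle, 105 mm from the tip, where to grip.
- driver_tip (a point): Tip of the screwdriver's shaft, on its axis.
- petri: Bystander: petri dish, 61 mm wide, 15 mm high, origin under its centre.
- bung: Bystander: small tapered rubber stopper, 33 mm wide, 28 mm high, origin under its centre.

How it is judged (in metres and radians):
On the way, in this order (a step that is already met when the one before it is completed fails the run):
1. the screwdriver is prying the hood up (value of joint hood above 0.25 rad and contact force between screwdriver and hood above 0.1 N), for 0.1 s.
2. the hood rests open, swung right back (value of joint hood above 2.4 rad), for 0.2 s.
3. the gripper holds the knob at the third click (value of joint knob between 1.147 and 1.367 rad and contact force between the fingers and knob above 2 N), for 0.3 s.
At the end, for the whole second after the job is handed in: The gripper holds the knob (more than 2 N) at rest within 0.11 rad of the third click (1.257 rad), the hood lies back open (more than 2.4 rad), and the screwdriver lies still on the worktop (origin and tip under 30 mm high), off the unit (all of step 3 and value of joint hood above 2.4 rad and velocity of joint knob between -0.1 and 0.1 rad/s and height (world z) of each of screwdriver, driver_tip below 0.03 m and contact force between screwdriver and selector below 0.1 N and linear speed of screwdriver below 0.03 m/s); the arm keeps its last pose, push and grip.
It fails at once if the fingers or the arm opened the hood instead of the screwdriver (value of joint hood below 1.2 rad and contact force between any of the fingers, the arm and hood above 1 N).
It fails at once if the knob was turned on past the third click towards the fourth (value of joint knob above 1.467 rad).
It fails at once if the petri dish was pushed away (distance of petri from where it was at the start of the episode above 0.03 m).
It fails at once if the rubber stopper was pushed away (distance of bung from where it was at the start of the episode above 0.03 m).
It also fails if it takes over 64 s, if anything falls off the work surface, if the arm or the gripper's body presses on something with over 40 N, if the wrist force passes 120 N, or if a joint passes its speed limit or range.

## Robot

A 6-joint arm with a two-finger parallel gripper is mounted at the origin on a cart in front of the work surface, level with it; the furniture and walls round the work are solid. World frame = base frame: x ahead of the robot, y to its left, z up, the work surface at z = 0. Lengths are in m, angles in degrees, forces in N, time in s.
With the tool pointing down it reaches from about 0.3 to 0.75 m from the base axis. Payload 8.5 kg.
Tool frame: the origin (TCP) lies midway between the tips of the shut fingers; the grasp point (between the pads) lies 19 mm behind it; z points along the fingers, y is the line along which they close (so a half turn about z gives the same grasp; the last joint's range is limited). The gripper opens to 85 mm and grips with 20 to 120 N. Pads are 22 mm wide; open, the fingers measure 114 mm over their backs; the gripper's body (76 mm by 85 mm) begins 54 mm behind the grasp point. The pads swing forward as they close: fully open they stand 13 mm farther back than shut.
Start: joints at [61.576, 21.807, 74.336, -0, 83.858, -12.336], TCP at [0.152, 0.528, 0.231] pointing down, gripper open.
Joint ranges: [-178.18, 178.18], [-50.72, 133.34], [12.68, 142.11], [-81.47, 261.47], [9.98, 163.14], [-165.26, 165.26]. Speed limits (degrees/s): [136.94, 136.94, 180, 180, 180, 180].

## Interface

Orientations are given as a 3x3 rotation matrix whose columns are the frame's x, y, z axes.
In Python, from rig import env, viewer, recognise, pinpoint gives the robot as it stands.
- The arm moves only by the tool move_arm, never from a script. Its argument "plan" is text: rows parted by semicolons, each of 7 numbers parted by spaces: the shift along the tool's x, y, z in m, then the turn, a rotation vector about the tool's x, y, z in rad, then the finger opening in m, from 0 to 0.0854. A call has 1 to 12 rows; each row shifts and turns the commanded pose from where the row before left it, along the tool's axes as they then stand; what a row does not reach is not made up. A row lasts 1/8 s, in which the tool goes at most 62.5 mm and 10.7 degrees, less where a joint would pass 70% of its speed; a pose out of reach is approached as far as the arm can. A call is refused whole if a number of a shift passes 0.0625 or a number of a turn 0.188, either way. A call with a gripper value outside its range is refused whole. The fingers move at their own pace and stop on an object; "grip_force" is the grip in N (left out, the last holds). Time passes only in rows, so rows that do not move let the fingers close. It gives the time, the measured TCP pose, the force, the opening and the grip force at its end, in the units of the state.
- env.observe(): the state, without advancing time (a new reading comes with each control period).
- viewer.get_image(name): name is "scene" or "side" or "wrist"; returns (picture, depth): 400x640x3 uint8, red, green, blue; 400x640 float32, m along the optical axis (not along the pixel's ray), 0 where there is no reading.
- viewer.calibration(name): a dict with "fx", "fy", "cx", "cy" (pixels), "R" (3x3) and "t" (3): a world point X has camera coordinates R X + t. Camera axes: x right, y down, z forward; pixel columns grow to the right and rows downward; lengths in m; the calibration is good to about 2 mm. A picture is of the moment at which its call begins: read the wrist's pose just before it. calibration takes no time and is no camera call; for the wrist camera it gives the pose at the moment of the call.
- env.close_job(): hands the job in; it is judged then, once.
Trained networks look in the newest picture that a camera, given by its name, has taken for a name from the list of things; names that differ only in an ending like _2 or _b are one class to them, and where a whole thing is asked for, a point or a joint stands for the part that bears it (a point fixed in the world has none). Each returns a list of dicts, best first, with "conf" (0 to 1); they miss things now and then, are a little off and sometimes report something else, mostly with a low value. They report only what shows in the picture. A call takes as long as a camera call.
- recognise(camera, name): "extent" ([centre column, centre row, width, height] in pixels, round what is visible of it).
- pinpoint(camera, name): "pixel" ([column, row] in pixels: a listed point, or the origin of a listed thing).
The state is a dict: "time_s": time; "q": joint angles; "qvel": joint speeds; "joint_efforts": joint torques, N m; "position": TCP position; "tool_rot": TCP orientation; "ft_force": force on the tool from outside, world axes, zero at the start; "wrist_torque": the same for the moment, N m; "grip_width": finger opening in m; "gripper_force": force on a finger pad.
Only numpy, scipy, OpenCV 4.12 (cv2) and the standard library are available. Lean on these libraries where they do the work, as an engineer would, in place of code of your own. Each camera call takes 0.05 s, during which the arm holds its last target. There are 200 camera calls.

## Working session

There is one attempt and no reset: what is moved stays moved. The work goes in short steps, Python scripts to look and compute and a tool call to move; the robot and the scene stay as the last step left them, time stands still between calls to the robot, and variables do not carry over. Pictures are saved under pics/ and viewed, at most 10 in all, crops included, and the job is handed in when it is done.

Besides the shell and the picture viewer there is one more tool, called after "Request:" as a command line: name --argument value ..., lists and objects as JSON in quotes. move_arm: Moves the arm, as the interface text tells. Its arguments: {"type":"object","properties":{"plan":{"type":"string"},"grip_force":{"type":"number"}},"required":["plan"]}

```bash
ls; mkdir -p pics
cat > h.py <<'E'
import numpy as np, cv2
from rig import env, viewer, recognise, pinpoint
def snap(n,save=None):
    im,d=viewer.get_image(n); c=viewer.calibration(n)
    if save: cv2.imwrite('pics/'+save,im[:,:,::-1])
    return im,d,c
def at_z(c,px,z):
    R,t=np.array(c['R']),np.array(c['t']); o=-R.T@t
    r=R.T@np.array([(px[0]-c['cx'])/c['fx'],(px[1]-c['cy'])/c['fy'],1]); return o+r*(z-o[2])/r[2]
def proj(c,X):
    p=np.array(c['R'])@np.array(X)+np.array(c['t']); return [c['fx']*p[0]/p[2]+c['cx'],c['fy']*p[1]/p[2]+c['cy']]
def cloud(d,c):
    v,u=np.mgrid[:400,:640]; P=np.stack([(u-c['cx'])/c['fx']*d,(v-c['cy'])/c['fy']*d,d],-1)
    return (P-np.array(c['t']))@np.array(c['R'])
E
python3 - <<'E'
from h import *
np.set_printoptions(precision=4,suppress=True)
Z=dict(selector=0,hood_hinge=.06,hood_lip=.038,pry_slot=.03,screwdriver=0,driver_grip=.012,driver_tip=.009,petri=0,bung=0,knob_grip=.044)
for n in('scene','side'):
    im,d,c=snap(n,n+'1.png')
    print(n,'cam',-np.array(c['R']).T@np.array(c['t']))
    for k,z in Z.items():
        for r in pinpoint(n,k)[:2]: print(k,np.round(r['pixel']),round(r['conf'],2),at_z(c,r['pixel'],z))
print(env.observe())
E
```

```text
pics
scene cam [-0.0244  0.1288  0.5081]
selector [312. 211.] 0.91 [ 0.5921 -0.2953  0.    ]
hood_hinge [300. 170.] 0.96 [ 0.6613 -0.3142  0.06  ]
hood_lip [329. 212.] 0.86 [ 0.5233 -0.2895  0.038 ]
hood_lip [406. 205.] 0.17 [ 0.4538 -0.4233  0.038 ]
pry_slot [322. 210.] 0.63 [ 0.5473 -0.29    0.03  ]
screwdriver [390. 214.] 0.96 [ 0.487  -0.4194  0.    ]
driver_grip [407. 208.] 0.67 [ 0.4714 -0.4502  0.012 ]
driver_tip [351. 210.] 0.93 [ 0.5356 -0.3544  0.009 ]
petri [278. 296.] 0.86 [ 0.4252 -0.1118  0.    ]
bung [314. 213.] 0.58 [ 0.5844 -0.2952  0.    ]
side cam [ 0.7854 -0.9395  0.5744]
selector [333. 229.] 0.78 [ 0.5899 -0.2994  0.    ]
pry_slot [314. 209.] 0.83 [ 0.5384 -0.2829  0.03  ]
screwdriver [269. 256.] 0.81 [ 0.4926 -0.4291  0.    ]
driver_grip [259. 258.] 0.88 [ 0.4826 -0.453   0.012 ]
driver_grip [341. 185.] 0.55 [ 0.5593 -0.1403  0.012 ]
driver_tip [301. 234.] 0.86 [ 0.5332 -0.3526  0.009 ]
petri [297. 175.] 0.5 [ 0.4256 -0.1214  0.    ]
bung [338. 182.] 0.56 [ 0.542  -0.1121  0.    ]
{'time_s': 1.1, 'q': array([ 61.5736,  21.8074,  74.3314,  -0.0006,  83.8571, -12.3368]), 'qvel': array([ 0.0905, -0.0067, -0.0602, -0.0364,  0.0399, -0.0067]), 'joint_efforts': array([ -0.0009, -44.8327, -23.1467,  -0.0002,   0.0004,  -0.    ]), 'position': array([0.1524, 0.5285, 0.2313]), 'tool_rot': array([[-0.9608,  0.2771,  0.    ],
       [ 0.2771,  0.9608,  0.0001],
       [-0.    ,  0.0001, -1.    ]]), 'ft_force': array([ 0.828 , -0.1508,  0.5574]), 'wrist_torque': array([-0.0376,  0.0039, -0.0715]), 'gripper_force': 0.0, 'grip_width': 0.08527862151375787}
```

View pics/scene1.png

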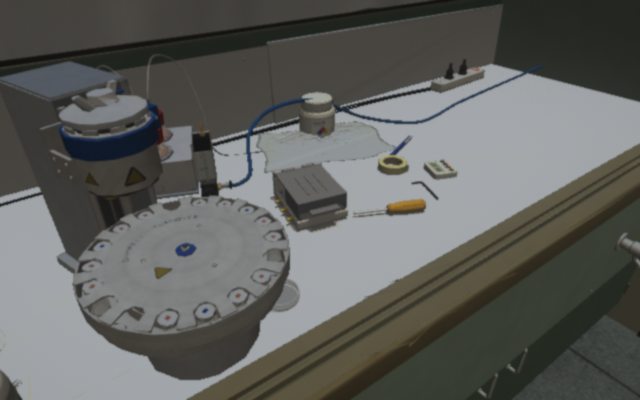

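View pics/side1.png

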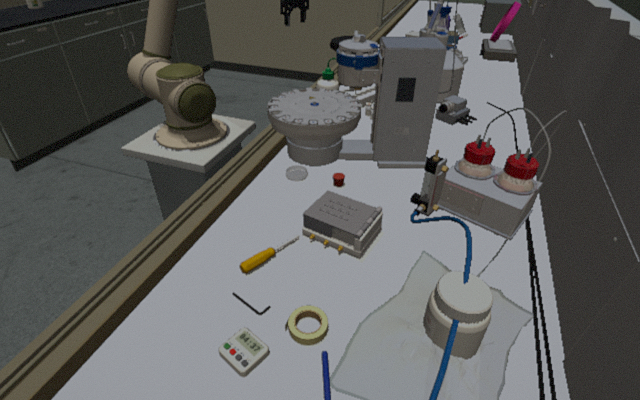

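Scene: the hood is at about (310,195) and the screwdriver at (352–425, 208), with the large carousel at (185,260) between the arm and the work. Side: driver (243–298, 237–270), selector (342,222), bung (338,180), petri (297,174). Next I'll measure the obstacles and refine the poses from depth.

Run:
```python
from h import *
np.set_printoptions(precision=4,suppress=True,linewidth=200)
Ps=[];Cs=[]
for n in('scene','side'):
    im,d,c=snap(n); P=cloud(d,c); ok=d>0; Ps.append(P[ok]);Cs.append(im[ok])
    P,C=Ps[-1],Cs[-1].astype(int)
    m=(abs(P[:,2]-.062)<.006)&(abs(P[:,0]-.59)<.12)&(abs(P[:,1]+.30)<.09)
    q=P[m][:,:2].astype(np.float32); print(n,'hood top',m.sum(),np.median(P[m][:,2]),cv2.minAreaRect(q*1000))
    m=(C[:,0]>C[:,2]*2+40)&(C[:,1]>C[:,2]*1.3)&(P[:,0]>.4)&(P[:,0]<.56)&(P[:,1]<-.36)&(P[:,1]>-.52)&(P[:,2]<.04)
    q=P[m]; mu=q.mean(0); print('handle',m.sum(),mu,np.degrees(np.arctan2(*np.linalg.svd((q-mu)[:,:2],full_matrices=0)[2][0][::-1])),cv2.minAreaRect((q[:,:2]*1000).astype(np.float32)))
    for k in('petri','bung'):
        print(k,[(np.round(r['extent']),round(r['conf'],2)) for r in recognise(n,k)[:2]])
P=np.vstack(Ps); r=np.hypot(P[:,0],P[:,1]); a=np.degrees(np.arctan2(P[:,1],P[:,0]))
print('max z (cm), rows azimuth, cols radius .15...0.85')
for az in range(70,-60,-10):
    print(az,[int(100*max(P[(abs(a-az)<5)&(abs(r-R)<.05)][:,2],default=-.01)) for R in np.arange(.2,.9,.1)])
```

```text
scene hood top 1972 0.062060162878175944 ((608.966552734375, -299.0760498046875), (110.54053497314453, 142.6139678955078), 77.09374237060547)
handle 210 [ 0.4716 -0.4491  0.0198] 63.00523785735647 ((472.9906921386719, -447.74114990234375), (71.71125793457031, 14.793464660644531), 64.85698699951172)
petri [(array([287., 293.,  32.,  34.]), 0.87)]
bung []
side hood top 1977 0.05975961169926084 ((609.99853515625, -305.92120361328125), (109.43631744384766, 140.41526794433594), 78.63385009765625)
handle 343 [ 0.4821 -0.4621  0.017 ] -115.32376776790478 ((482.18389892578125, -457.1394348144531), (79.27334594726562, 18.738758087158203), 63.90190124511719)
petri [(array([295., 175.,  24.,  17.]), 0.68)]
bung [(array([338., 180.,  11.,  14.]), 0.66)]
max z (cm), rows azimuth, cols radius .15...0.85
70 [0, -1, -1, 33, 32, 3, 3]
60 [0, -1, -1, 3, 3, 3, -1]
50 [0, -1, -1, -1, 3, 3, -1]
40 [0, -1, 16, 17, 3, 3, 24]
30 [0, -1, 16, 21, 4, -1, 7]
20 [2, 15, 15, 15, 0, 0, 6]
10 [3, 15, 15, 34, 33, 33, 0]
0 [3, 15, 16, 34, 34, 33, 15]
-10 [3, 15, 15, 15, 2, 3, 16]
-20 [3, 3, 15, 15, 6, 6, 7]
-30 [0, 3, 3, 0, 6, 6, 6]
-40 [0, 3, 3, 0, 2, 2, 2]
-50 [0, 3, 3, 3, 3, 2, 1]
```

Request:
move_arm --plan "0 0 -0.06 0 0 0 0.085;0 0 -0.06 0 0 0 0.085;0 0 -0.06 0 0 0 0.085;-0.038 -0.044 -0.015 0 0 0 0.085;-0.038 -0.044 -0.015 0 0 0 0.085;-0.038 -0.044 0 0 0 0 0.085;-0.038 -0.044 0 0 0 0 0.085;-0.038 -0.044 0 0 0 0 0.085;-0.038 -0.044 0 0 0 0 0.085;-0.038 -0.044 0 0 0 0 0.085;-0.038 -0.044 0 0 0 0 0.085;-0.038 -0.044 0 0 0 0 0.085"

```text
time_s: 2.9
position: [0.3715, 0.0513, 0.4416]
tool_rot: [[-0.961, 0.277, 0.001], [0.277, 0.961, -0.0], [-0.001, 0.0, -1.0]]
ft_force: [0.4, 0.8, 0.4]
grip_width: 0.0854
gripper_force: 0.0
```

Request:
move_arm --plan "-0.026 -0.056 0 0 0 0 0.085;-0.026 -0.056 0 0 0 0 0.085;-0.026 -0.056 0 0 0 0 0.085;-0.026 -0.056 0 0 0 0 0.085;-0.026 -0.056 0 0 0 0 0.085;-0.026 -0.056 0 0 0 0 0.085;-0.026 -0.056 0 0 0 0 0.085;0 0 0.02 0 0 0.175 0.085;0 0 0.04 0 0 0.175 0.085;0 0 0.04 0 0 0.175 0.085;0 0 0.03 0 0 0.175 0.085;0 0 0 0 0 0.175 0.085"

```text
time_s: 4.4
position: [0.437, -0.3733, 0.3088]
tool_rot: [[-0.398, 0.917, -0.003], [0.917, 0.398, 0.004], [0.005, -0.001, -1.0]]
ft_force: [-0.7, -0.4, 0.1]
grip_width: 0.0852
gripper_force: 0.0
```

Request:
move_arm --plan "0 0 0 0 0 0.175 0.085;0 0 0 0 0 0.175 0.085;0 0 0 0 0 0.175 0.085;0 0 0 0 0 0.175 0.085;0 0 0 0 0 0.175 0.085;0 0 0 0 0 0 0.085"

```text
time_s: 5.15
position: [0.4375, -0.3739, 0.3113]
tool_rot: [[0.443, 0.897, -0.0], [0.897, -0.443, 0.0], [0.0, -0.0, -1.0]]
ft_force: [-0.2, 0.1, 0.9]
grip_width: 0.0853
gripper_force: 0.0
```

```bash
cat > look.py <<'E'
from h import *
import sys
np.set_printoptions(precision=4,suppress=True,linewidth=200)
Z=dict(selector=0,hood_hinge=.06,hood_lip=.038,pry_slot=.03,screwdriver=0,driver_grip=.012,driver_tip=.009,petri=0,bung=0,knob_grip=.044)
o=env.observe(); print(o['position'],o['q'],o['tool_rot'][:,0])
im,d,c=snap('wrist',sys.argv[1]); print('cam',-np.array(c['R']).T@np.array(c['t']))
for k in sys.argv[2:]:
    for r in pinpoint('wrist',k)[:1]: print(k,np.round(r['pixel']),round(r['conf'],2),at_z(c,r['pixel'],Z[k]))
P=cloud(d,c)[d>0]; C=im[d>0].astype(int)
m=(C[:,0]>C[:,2]*2+40)&(C[:,1]>C[:,2]*1.3)&(P[:,0]>.4)&(P[:,0]<.56)&(P[:,1]<-.36)&(P[:,1]>-.52)&(P[:,2]<.04)
print('handle',m.sum(),P[m].mean(0),cv2.minAreaRect((P[m][:,:2]*1000).astype(np.float32)))
m=(abs(P[:,2]-.062)<.005)&(abs(P[:,0]-.59)<.12)&(abs(P[:,1]+.30)<.09)
if m.sum()>50: print('hood',m.sum(),np.median(P[m][:,2]),cv2.minAreaRect((P[m][:,:2]*1000).astype(np.float32)))
E
python3 look.py w1.png driver_grip driver_tip screwdriver pry_slot hood_lip selector
```

```text
[ 0.4375 -0.3739  0.3113] [-52.2964  22.1576  60.7275   0.0001  97.1201 -26.0312] [0.4425 0.8968 0.    ]
cam [ 0.4712 -0.3029  0.454 ]
driver_grip [365. 190.] 0.79 [ 0.4814 -0.4502  0.012 ]
driver_tip [365. 122.] 0.85 [ 0.5239 -0.3502  0.009 ]
screwdriver [364. 169.] 0.75 [ 0.4932 -0.4199  0.    ]
pry_slot [360.  75.] 0.68 [ 0.5407 -0.2873  0.03  ]
hood_lip [352.  76.] 0.56 [ 0.5287 -0.2839  0.038 ]
selector [388.  69.] 0.7 [ 0.5868 -0.2974  0.    ]
handle 614 [ 0.4771 -0.4499  0.0205] ((477.9007873535156, -451.08587646484375), (79.42990112304688, 23.74167823791504), 63.69526290893555)
hood 9810 0.06211896031400995 ((608.0811767578125, -301.1314392089844), (106.74101257324219, 139.11199951171875), 78.35221099853516)
```

Request:
move_arm --plan "-0.016 0.035 0.03 0 0 0 0.06;-0.016 0.035 0.05 0 0 0 0.06;-0.014 0 0.06 0 0 0 0.06;0 0 0.06 0 0 0 0.06;0 0 0.05 0 0 0 0.06;0 0 0.03 0 0 0 0.06;0 0 0.018 0 0 0 0.06;0 0 0.01 0 0 0 0.06;0 0 0 0 0 0 0.06;0 0 0 0 0 0 0.06"

```text
time_s: 6.75
position: [0.48, -0.4464, 0.005]
tool_rot: [[0.444, 0.896, 0.001], [0.896, -0.444, -0.002], [-0.001, 0.002, -1.0]]
ft_force: [-0.6, 0.3, 0.1]
grip_width: 0.06
gripper_force: 0.0
```

```bash
python3 look.py w2.png driver_tip
```

```text
[ 0.48   -0.4464  0.005 ] [-53.2499  44.6368  72.0947  -0.0009  63.1487 -26.9015] [ 0.4438  0.8961 -0.001 ]
cam [ 0.5137 -0.3752  0.1476]
driver_tip [321.  41.] 0.94 [ 0.5267 -0.35    0.009 ]
handle 5322 [ 0.4795 -0.4473  0.0203] ((478.0563659667969, -450.2489929199219), (79.24980926513672, 23.884435653686523), 64.67985534667969)
```

View pics/w2.png

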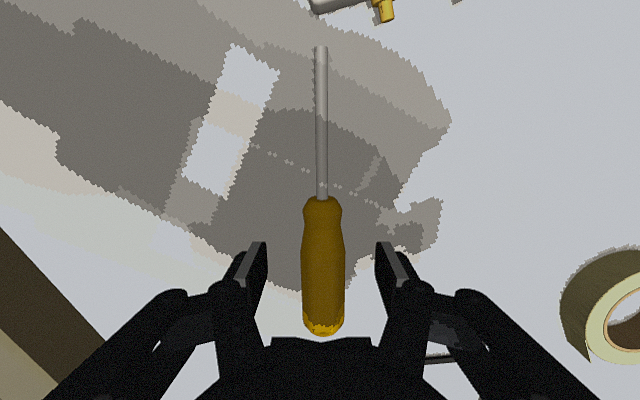

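The driver lies centred between the pads: handle at (322,265), blade tip at (321,45). I'll grip it and lift.

Request:
move_arm --plan "0 0 0 0 0 0 0.0;0 0 0 0 0 0 0.0;0 0 0 0 0 0 0.0;0 0 0 0 0 0 0.0;0 0 0 0 0 0 0.0;0 0 -0.015 0 0 0 0;0 0 -0.03 0 0 0 0;0 0 -0.04 0 0 0 0;0 0 -0.04 0 0 0 0;0 0 0 0 0 0 0" --grip_force 100

```text
time_s: 8.1
position: [0.4805, -0.447, 0.133]
tool_rot: [[0.444, 0.896, 0.004], [0.896, -0.444, -0.006], [-0.003, 0.007, -1.0]]
ft_force: [0.3, -0.9, -1.1]
grip_width: 0.0206
gripper_force: 98.4
```

Run:
```python
from h import *
o=env.observe(); p=o['position'];R=np.array(o['tool_rot']); print(p,o['grip_width'],o['gripper_force'])
im,d,c=snap('wrist','w3.png'); P=cloud(d,c)
px=pinpoint('wrist','driver_tip')[0]; print(px,proj(c,p+R@[.105,0,-.019]))
u,v=map(int,px['pixel'])
# shaft pixels close to camera: express in tool frame
Q=(P-p)@R; m=(d>0)&(abs(Q[...,1])<.012)&(Q[...,0]>.045)&(Q[...,0]<.125)&(Q[...,2]>-.05)&(Q[...,2]<.02)
q=Q[m]
for a in np.arange(.05,.12,.01):
    s=q[abs(q[:,0]-a)<.005]
    if len(s): print(round(a,3),len(s),np.median(s,0).round(4),s[:,2].min().round(4))
```

```text
[ 0.48048678 -0.44698958  0.13298784] 0.02058808130745533 98.36656261235476
{'pixel': [321.9, 44.8], 'conf': 0.95} [np.float64(325.5534079731429), np.float64(37.77362821574869)]
0.05 241 [ 0.0501 -0.0018 -0.0061] -0.0084
0.06 251 [ 0.06   -0.0018 -0.006 ] -0.0086
0.07 272 [ 0.0702 -0.0022 -0.0058] -0.008
0.08 296 [ 0.0801 -0.0022 -0.0056] -0.0077
0.09 311 [ 0.0901 -0.0022 -0.0055] -0.0076
0.1 322 [ 0.0999 -0.0022 -0.0054] -0.0081
0.11 1 [ 0.1053 -0.0036 -0.003 ] -0.003
```

Run:
```python
from h import *
for n in('scene','side'):
    im,d,c=snap(n); P=cloud(d,c)[d>0]
    m=(P[:,2]>.08)&(P[:,2]<.2)&(P[:,0]<.45)&(P[:,1]>-.2)&(P[:,1]<.15)&(P[:,0]>.15)
    q=P[m]; D=np.hypot(q[:,0]-.392,q[:,1]+.258); print(n,m.sum(),q[D.argmin()],D.min(),q.min(0),q.max(0),cv2.minEnclosingCircle((q[:,:2]*1000).astype(np.float32)))
```

```text
scene 7847 [ 0.41710645 -0.11562852  0.15417285] 0.14456822565076494 [ 0.18504267 -0.11569825  0.10819195] [0.44997988 0.14997267 0.19995311] ((341.34991455078125, 17.697784423828125), 168.30169677734375)
side 2020 [ 0.40530342 -0.11994173  0.14414163] 0.13869775236950918 [ 0.29905331 -0.12204099  0.08010707] [0.44993461 0.14446607 0.16142106] ((424.91973876953125, 11.377155303955078), 133.8069305419922)
```

Request:
move_arm --plan "0 0 0 0 0 0.165 0;0 0 0 0 0 0.165 0;0 0 0 0 0 0.165 0;0 0 0 0 0 0.165 0;0 0 0 0 0 0.165 0;0 0 0 0 0 0.165 0;0 0 0 0 0 0.165 0;0 0 0 0 0 0.165 0;0 0 0 0 0 0 0"

```text
time_s: 9.43
position: [0.4793, -0.4456, 0.1276]
tool_rot: [[0.978, -0.206, -0.001], [-0.206, -0.978, 0.002], [-0.002, -0.001, -1.0]]
ft_force: [0.4, -0.2, -1.2]
grip_width: 0.0206
gripper_force: 98.4
```

Request:
move_arm --plan "-0.031 -0.041 0 0 0 0 0;-0.031 -0.041 0 0 0 0 0;-0.031 -0.041 0 0 0 0 0;-0.031 -0.042 0 0 0 0 0;0 0 0.03 0 0 0 0;0 0 0.02 0 0 0 0;0 0 0 0 0 0 0"

```text
time_s: 10.3
position: [0.392, -0.2581, 0.0777]
tool_rot: [[0.979, -0.205, -0.002], [-0.205, -0.979, 0.003], [-0.003, -0.002, -1.0]]
ft_force: [1.2, 0.2, -0.4]
grip_width: 0.0206
gripper_force: 98.4
```

```bash
python3 look.py w4.png driver_tip pry_slot hood_lip selector hood_hinge
```

```text
[ 0.392  -0.2581  0.0777] [-47.8628  24.6398  99.7399  -0.0011  55.8158  53.9558] [ 0.9788 -0.2048 -0.0028]
cam [ 0.4683 -0.274   0.2212]
driver_tip [320.  45.] 0.62 [ 0.5087 -0.2824  0.009 ]
selector [321.  46.] 0.75 [ 0.5096 -0.2832  0.    ]
handle 0 [nan nan nan] ((0.0, 0.0), (0.0, 0.0), 0.0)look.py:11: RuntimeWarning: Mean of empty slice.
  print('handle',m.sum(),P[m].mean(0),cv2.minAreaRect((P[m][:,:2]*1000).astype(np.float32)))
  ret = um.true_divide(
```

View pics/w4.png

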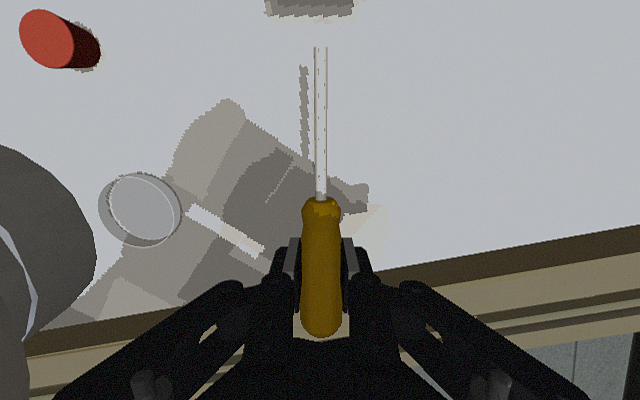

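The tip is at (320,45). The lip's front edge shows at columns 265–354 near row 15, and the dish and bung are well clear. Next I'll measure the lip.

Run:
```python
from h import *
np.set_printoptions(precision=4,suppress=True)
im,d,c=snap('wrist'); P=cloud(d,c)
s=P[:25]; m=(d[:25]>0)&(s[...,2]>.034)&(s[...,2]<.05)&(s[...,0]>.5)
q=s[m]; print(m.sum(),np.median(q[:,2]))
v,u=np.nonzero(m); print(u.min(),u.max(),v.min(),v.max())
# front edge: max row per column
E=np.array([P[v[u==k].max(),k] for k in range(u.min()+4,u.max()-3)])
b=np.polyfit(E[:,1],E[:,0],1); print('front edge mid',E.mean(0),E[0],E[-1],'normal angle',np.degrees(np.arctan2(-b[0],1)), 'len',np.linalg.norm(E[0]-E[-1]))
o=env.observe(); R=np.array(o['tool_rot']); print('edge mid in tool',(E.mean(0)-o['position'])@R)
```

```text
0 nan
  return _methods._mean(a, axis=axis, dtype=dtype,
  ret = ret.dtype.type(ret / rcount)
Traceback (most recent call last):
ValueError: zero-size array to reduction operation minimum which has no identity
```

Run:
```python
from h import *
np.set_printoptions(precision=4,suppress=True)
im,d,c=snap('wrist'); P=cloud(d,c)
for v in (2,6,10,13,16,20,30): print(v,d[v,[260,275,310,345,360]],P[v,310],P[v,275],P[v,345])
print(at_z(c,(267,15),.042),at_z(c,(353,15),.042),at_z(c,(310,15),.042))
```

```text
2 [0.1906 0.1898 0.1897 0.1905 0.1907] [ 0.5376 -0.2817  0.0006] [ 0.5426 -0.2584  0.0005] [ 0.5329 -0.3052 -0.0003]
6 [0.1902 0.1915 0.1914 0.1908 0.1914] [ 0.5357 -0.2812 -0.0005] [ 0.5407 -0.2577 -0.0007] [ 0.5305 -0.3047  0.0001]
10 [0.1916 0.1908 0.1922 0.1918 0.192 ] [ 0.5334 -0.2807 -0.0007] [ 0.5379 -0.2572  0.0009] [ 0.5282 -0.3043 -0.0002]
13 [0.1927 0.1929 0.1908 0.1914 0.1922] [ 0.531  -0.2803  0.0016] [ 0.5367 -0.2566 -0.0008] [ 0.5262 -0.3038  0.0009]
16 [0.1927 0.1924 0.1933 0.1934 0.1925] [ 0.5299 -0.2799 -0.0007] [ 0.5346 -0.2562  0.0003] [ 0.5248 -0.3037 -0.0007]
20 [0.193  0.1926 0.1932 0.1933 0.1924] [ 0.5273 -0.2794  0.0003] [ 0.5321 -0.2557  0.001 ] [ 0.5222 -0.3032  0.0003]
30 [0.1952 0.1956 0.1949 0.1961 0.1952] [ 0.5212 -0.2781  0.0005] [ 0.5265 -0.254  -0.0003] [ 0.5164 -0.3022 -0.0008]
[ 0.5235 -0.2554  0.042 ] [ 0.5136 -0.3026  0.042 ] [ 0.5185 -0.279   0.042 ]
```

Request:
move_arm --plan "0 0 0.026 0 0 0 0;0 0 0.026 0 0 0 0;0 0 0 0 0 0 0;0.02 0 0 0 0 0 0;0.02 0 0 0 0 0 0;0 0 0 0 0 0 0"

```text
time_s: 11.45
position: [0.4328, -0.2676, 0.0279]
tool_rot: [[0.978, -0.207, 0.002], [-0.207, -0.978, -0.002], [0.002, 0.001, -1.0]]
ft_force: [0.0, 0.1, -1.7]
grip_width: 0.0204
gripper_force: 98.4
```

Run:
```python
from h import *
np.set_printoptions(precision=4,suppress=True)
o=env.observe(); R=np.array(o['tool_rot']); print(o['position'],o['ft_force'])
im,d,c=snap('wrist','w5.png'); P=cloud(d,c); Q=(P-o['position'])@R
m=(d>0)&(P[...,2]>.037)&(P[...,2]<.047)&(P[...,0]>.5); q=P[m]; print('lip',m.sum(),q.mean(0),cv2.minAreaRect((q[:,:2]*1000).astype(np.float32)))
if m.sum(): print('lip in tool',Q[m].min(0),Q[m].max(0))
print(pinpoint('wrist','driver_tip')[:1],pinpoint('wrist','pry_slot')[:1],pinpoint('wrist','hood_lip')[:1])
```

```text
[ 0.4328 -0.2676  0.0279] [ 0.0154  0.0754 -1.6934]
lip 7179 [ 0.5338 -0.2846  0.0419] ((520.7960205078125, -281.82415771484375), (103.11043548583984, 40.11680221557617), 78.31101989746094)
lip in tool [ 0.069  -0.0559 -0.0189] [ 0.1094  0.0472 -0.0088]
[] [{'pixel': [311.6, 29.1], 'conf': 0.92}] [{'pixel': [313.3, 66.5], 'conf': 0.74}]
```

View pics/w5.png

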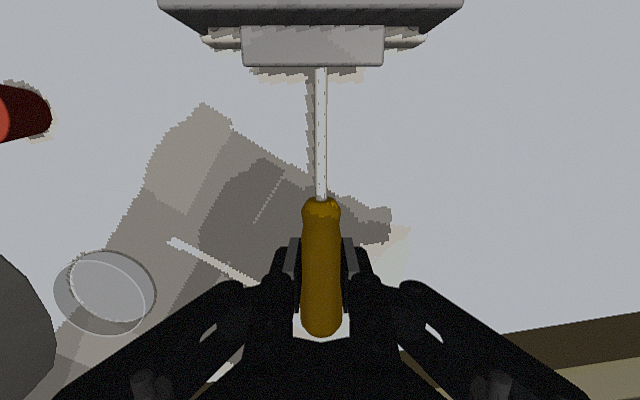

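The shaft (column 320) runs under the middle of the lip, whose edge is at row 66. I'll insert further and start to lift.

Request:
move_arm --plan "0.009 0 0 0 0 0 0;0.009 0 0 0 0 0 0;0 0 0 0 0 0 0;0 0 -0.01 0 0 0 0;0 0 -0.013 0 0 0 0;0 0 -0.014 0 0 0 0;0.002 0 -0.015 0 0 0 0;0.003 0 -0.015 0 0 0 0;0 0 0 0 0 0 0"

```text
time_s: 12.78
position: [0.4547, -0.2723, 0.0954]
tool_rot: [[0.978, -0.208, 0.002], [-0.208, -0.978, -0.002], [0.003, 0.002, -1.0]]
ft_force: [-0.2, -0.3, -2.2]
grip_width: 0.0207
gripper_force: 98.3
```

Run:
```python
from h import *
o=env.observe(); print(o['position'],o['ft_force'])
im,d,c=snap('side'); cv2.imwrite('pics/s2.png',cv2.resize(im[120:300,220:460,::-1],None,fx=3,fy=3))
```

```text
[ 0.45473992 -0.27232529  0.09542402] [-0.18602471 -0.27947723 -2.23254994]
```

View pics/s2.png

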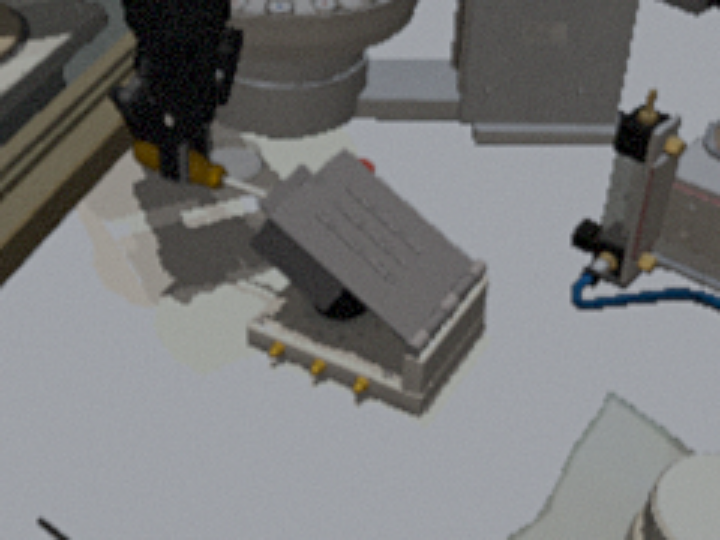

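The hood is up about 0.5 rad on the blade. I'll carry on along the arc.

Request:
move_arm --plan "0.008 0 -0.015 0 0 0 0;0.008 0 -0.015 0 0 0 0;0.011 0 -0.013 0 0 0 0;0.011 0 -0.013 0 0 0 0;0.013 0 -0.01 0 0 0 0;0.014 0 -0.009 0 0 0 0;0.016 0 -0.005 0 0 0 0;0.016 0 -0.002 0 0 0 0;0 0 0 0 0 0 0"

```text
time_s: 13.95
position: [0.5493, -0.2919, 0.175]
tool_rot: [[0.978, -0.207, -0.001], [-0.207, -0.978, 0.001], [-0.001, -0.0, -1.0]]
ft_force: [-1.2, 0.4, -1.0]
grip_width: 0.0205
gripper_force: 98.4
```

Run:
```python
from h import *
o=env.observe(); print(o['position'],o['ft_force'])
im,d,c=snap('side'); cv2.imwrite('pics/s3.png',cv2.resize(im[100:280,220:460,::-1],None,fx=3,fy=3))
```

```text
[ 0.54926917 -0.29193879  0.17500797] [-1.16427877  0.40037452 -0.96105522]
```

View pics/s3.png

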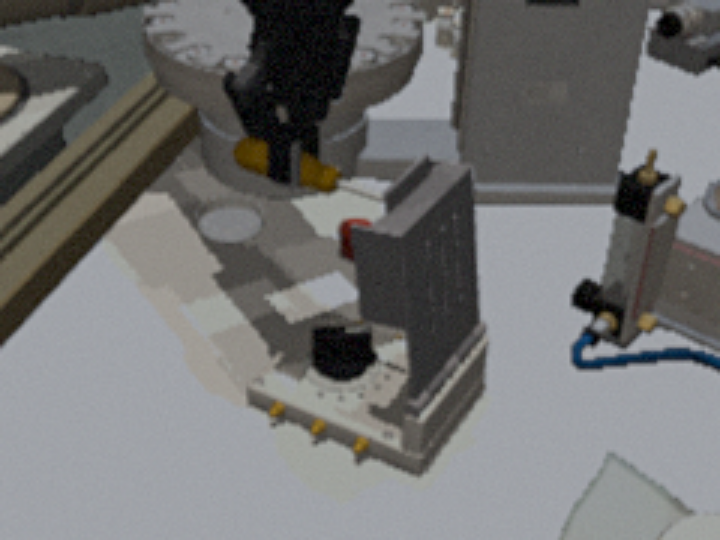

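The hood is nearly vertical, so I'll push it on over centre.

Request:
move_arm --plan "0.015 0 0.001 0 0 0 0;0.016 0 0.001 0 0 0 0;0.016 0 0.001 0 0 0 0;0.016 0 0.001 0 0 0 0;0.014 0 0.001 0 0 0 0;0.01 0 0 0 0 0 0;0 0 0 0 0 0 0;-0.03 0 -0.01 0 0 0 0;-0.05 0 -0.01 0 0 0 0;-0.05 0 0 0 0 0 0;0 0 0 0 0 0 0"

```text
time_s: 15.38
position: [0.5038, -0.2818, 0.1914]
tool_rot: [[0.978, -0.209, -0.001], [-0.209, -0.978, 0.001], [-0.002, -0.001, -1.0]]
ft_force: [0.3, -0.4, -0.8]
grip_width: 0.0196
gripper_force: 99.1
```

Run:
```python
from h import *
o=env.observe(); print(o['position'],o['ft_force'],o['q'])
im,d,c=snap('side'); cv2.imwrite('pics/s4.png',cv2.resize(im[100:300,220:480,::-1],None,fx=3,fy=3))
```

```text
[ 0.50378401 -0.28183811  0.19140215] [ 0.2861955  -0.44840277 -0.83070983] [-4.09635982e+01  2.63230482e+01  7.37214451e+01 -1.19569206e-02
  8.00529771e+01  6.11080197e+01]
```

View pics/s4.png

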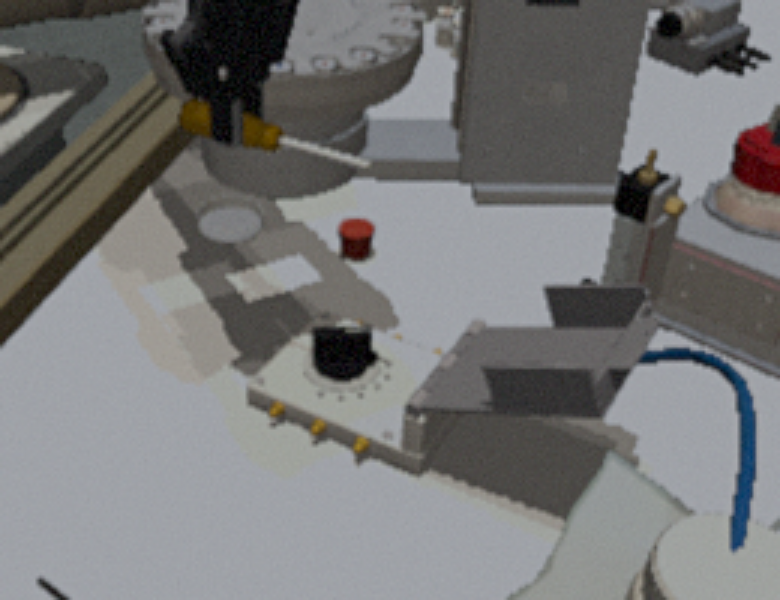

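The hood lies fully back at (560,350) and the knob is exposed at (343,350). Now I'll lay the driver down beside the unit.

Request:
move_arm --plan "-0.006 0.052 0 0 0 0 0;-0.006 0.052 0 0 0 0 0;-0.006 0.052 0.02 0 0 0 0;0 0 0.05 0 0 0 0;0 0 0.05 0 0 0 0;0 0 0.035 0 0 0 0;0 0 0.015 0 0 0 0;0 0 0.006 0 0 0 0;0 0 0 0 0 0 0;0 0 0 0 0 0 0"

```text
time_s: 16.68
position: [0.4575, -0.4324, 0.0161]
tool_rot: [[0.978, -0.208, 0.001], [-0.208, -0.978, -0.002], [0.002, 0.002, -1.0]]
ft_force: [0.5, -1.3, -0.3]
grip_width: 0.0199
gripper_force: 99.1
```

Request:
move_arm --plan "0 0 0.004 0 0 0 0;0 0 0.003 0 0 0 0;0 0 0 0 0 0 0;0 0 0 0 0 0 0"

```text
time_s: 17.18
position: [0.457, -0.432, 0.0078]
tool_rot: [[0.978, -0.208, 0.0], [-0.208, -0.978, -0.0], [0.0, 0.0, -1.0]]
ft_force: [-0.2, 0.8, 0.1]
grip_width: 0.0198
gripper_force: 99.1
```

Request:
move_arm --plan "0 0 0.002 0 0 0 0;0 0 0 0 0 0 0;0 0 0 0 0 0 0.03;0 0 0 0 0 0 0.05;0 0 0 0 0 0 0.06;0 0 0 0 0 0 0.06;0 0 -0.03 0 0 0 0.06;0 0 -0.06 0 0 0 0.06;0 0 -0.06 0 0 0 0.06;0 0 0 0 0 0 0.06"

```text
time_s: 18.42
position: [0.4582, -0.4334, 0.161]
tool_rot: [[0.978, -0.208, 0.006], [-0.207, -0.978, -0.008], [0.007, 0.007, -1.0]]
ft_force: [0.1, -1.6, -1.1]
grip_width: 0.0599
gripper_force: 0.0
```

Run:
```python
from h import *
np.set_printoptions(precision=4,suppress=True)
o=env.observe(); print(o['position'],o['q'])
im,d,c=snap('wrist','w6.png')
for k,z in(('driver_tip',.009),('screwdriver',0),('knob_grip',.044)):
    for r in pinpoint('wrist',k)[:1]: print(k,r,at_z(c,r['pixel'],z))
for n in('side','scene'):
    im,d,c=snap(n,n+'9.png'); P=cloud(d,c)
    for k,z in(('driver_tip',.009),('screwdriver',0),('knob_grip',.044)):
        for r in pinpoint(n,k)[:1]: print(n,k,r,at_z(c,r['pixel'],z))
    C=im.astype(int); m=(d>0)&(np.hypot(P[...,0]-.588,P[...,1]+.297)<.04)&(P[...,2]>.048)&(P[...,2]<.062)
    q=P[m]; print('knob top',m.sum(),q.mean(0) if m.any() else 0, cv2.minAreaRect((q[:,:2]*1000).astype(np.float32)) if m.sum()>5 else 0)
```

```text
[ 0.4582 -0.4334  0.161 ] [-54.1431  32.6927  67.5245   0.0015  79.2077  47.833 ]
driver_tip {'pixel': [325.1, 81.9], 'conf': 0.97} [ 0.5567 -0.4578  0.009 ]
screwdriver {'pixel': [324.4, 154.9], 'conf': 0.67} [ 0.486  -0.4426  0.    ]
knob_grip {'pixel': [131.8, 82.2], 'conf': 0.61} [ 0.5878 -0.2951  0.044 ]
side driver_tip {'pixel': [292.9, 272.1], 'conf': 0.58} [ 0.5601 -0.4612  0.009 ]
side screwdriver {'pixel': [263.3, 262.4], 'conf': 0.94} [ 0.489  -0.4501  0.    ]
side knob_grip {'pixel': [331.5, 214.0], 'conf': 0.84} [ 0.5861 -0.3024  0.044 ]
knob top 111 [ 0.5899 -0.303   0.0527] ((590.3370361328125, -301.1959228515625), (42.598934173583984, 14.559832572937012), 21.203739166259766)
scene driver_tip {'pixel': [381.8, 190.2], 'conf': 0.89} [ 0.5563 -0.4586  0.009 ]
scene screwdriver {'pixel': [396.7, 213.0], 'conf': 0.88} [ 0.4823 -0.4324  0.    ]
scene knob_grip {'pixel': [278.7, 296.3], 'conf': 0.74} [ 0.3845 -0.0916  0.044 ]
knob top 143 [ 0.5844 -0.2943  0.0539] ((586.2105712890625, -294.8818664550781), (43.373939514160156, 15.895637512207031), 22.254438400268555)
```

Request:
move_arm --plan "0.025 -0.04 0 0 0 0 0.06;0.025 -0.04 0 0 0 0 0.06;0.025 -0.04 0 0 0 0 0.06;0.024 -0.04 0 0 0 0 0.06;0 0 0 0 0 -0.157 0.06;0 0 0 0 0 -0.157 0.06;0 0 0 0 0 -0.157 0.06;0 0 0 0 0 -0.157 0.06;0 0 0.04 0 0 0 0.05;0 0 0 0 0 0 0.05;0 0 0 0 0 0 0.05"

```text
time_s: 20.4
position: [0.5875, -0.2963, 0.1171]
tool_rot: [[0.914, 0.407, 0.001], [0.407, -0.914, -0.001], [0.001, 0.001, -1.0]]
ft_force: [0.1, -0.2, 1.0]
grip_width: 0.0498
gripper_force: 0.0
```

Run:
```python
from h import *
np.set_printoptions(precision=4,suppress=True)
o=env.observe(); R=np.array(o['tool_rot']);print(o['position'],o['q'],np.degrees(np.arctan2(R[1,0],R[0,0])))
im,d,c=snap('wrist','w7.png'); P=cloud(d,c)
for r in pinpoint('wrist','knob_grip')[:1]: print(r,at_z(c,r['pixel'],.044), (at_z(c,r['pixel'],.044)-o['position'])@R)
m=(d>0)&(np.hypot(P[...,0]-.588,P[...,1]+.297)<.04)&(P[...,2]>.050)&(P[...,2]<.062)
q=P[m]; print(m.sum(),np.median(q,0), cv2.minAreaRect((q[:,:2]*1000).astype(np.float32)))
print('tool proj',proj(c,o['position']))
```

```text
[ 0.5875 -0.2963  0.1171] [-37.0517  37.7606  65.4002   0.0015  76.7551  28.962 ] 23.985903943700507
{'pixel': [322.3, 205.7], 'conf': 0.59} [ 0.5895 -0.2962  0.044 ] [0.0018 0.0006 0.0731]
942 [ 0.5902 -0.2951  0.0566] ((588.8864135742188, -295.612548828125), (43.1847038269043, 13.784618377685547), 24.201427459716797)
tool proj [np.float64(322.1424233416577), np.float64(250.8527731101153)]
```

View pics/w7.png

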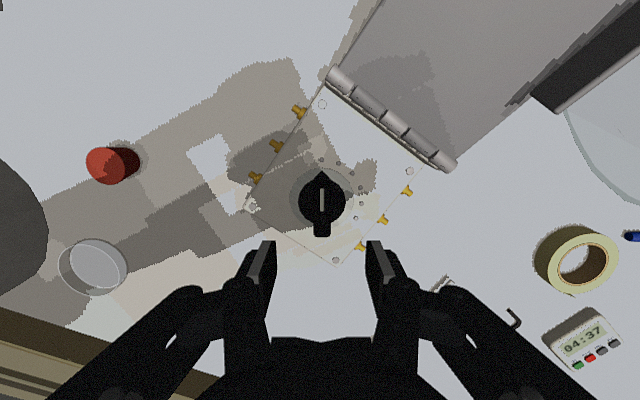

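The knob at (322,205) is aligned with the tool and centred between the pads. I'll descend and grip.

Request:
move_arm --plan "0.0015 0 0.03 0 0 0 0.05;0 0 0.03 0 0 0 0.05;0 0 0.015 0 0 0 0.05;0 0 0.006 0 0 0 0.05;0 0 0 0 0 0 0.05;0 0 0 0 0 0 0.02;0 0 0 0 0 0 0.0;0 0 0 0 0 0 0.0;0 0 0 0 0 0 0;0 0 0 0 0 0 0" --grip_force 60

```text
time_s: 21.75
position: [0.5891, -0.2963, 0.0359]
tool_rot: [[0.914, 0.407, 0.002], [0.407, -0.914, -0.002], [0.001, 0.003, -1.0]]
ft_force: [0.8, -4.4, 5.1]
grip_width: 0.0127
gripper_force: 61.9
```

```bash
cat > st.py <<'E'
from h import *
np.set_printoptions(precision=3,suppress=True)
o=env.observe(); R=np.array(o['tool_rot']);print(o['time_s'],o['position'],o['q'],np.degrees(np.arctan2(R[1,0],R[0,0])),o['ft_force'],o['wrist_torque'],o['grip_width'],o['gripper_force'])
E
python3 st.py
```

```text
21.75 [ 0.589 -0.296  0.036] [-36.956  42.764  70.061  -0.03   66.995  29.069] 23.98669873706529 [ 0.836 -4.353  5.123] [-0.605 -0.111 -0.003] 0.012694064586585865 61.92319393157959
```

Request:
move_arm --plan "0 0 0 0 0 0.1 0;0 0 0 0 0 0.1 0;0 0 0 0 0 0.1 0;0 0 0 0 0 0.119 0;0 0 0 0 0 0 0;0 0 0 0 0 0.1 0;0 0 0 0 0 0.1 0;0 0 0 0 0 0.1 0;0 0 0 0 0 0.119 0;0 0 0 0 0 0 0"

```text
time_s: 23.0
position: [0.5892, -0.2968, 0.0359]
tool_rot: [[0.913, -0.409, 0.003], [-0.409, -0.913, -0.003], [0.004, 0.002, -1.0]]
ft_force: [1.8, -5.5, 5.4]
grip_width: 0.0127
gripper_force: 61.8
```

```bash
python3 st.py
```

```text
23.0 [ 0.589 -0.297  0.036] [-36.975  42.771  70.043  -0.055  66.957  77.161] -24.114199197951873 [ 1.808 -5.487  5.426] [-0.851 -0.2    0.006] 0.012673173058351143 61.83523893356323
```

Two clicks done (48.1° turned, torque about z near 0 at the detent). Now the third.

Request:
move_arm --plan "0 0 0 0 0 0.1 0;0 0 0 0 0 0.1 0;0 0 0 0 0 0.1 0;0 0 0 0 0 0.117 0;0 0 0 0 0 0 0;0 0 0 0 0 0 0;0 0 0 0 0 0 0;0 0 0 0 0 0 0"

```text
time_s: 24.0
position: [0.5891, -0.297, 0.0359]
tool_rot: [[0.67, -0.742, 0.002], [-0.742, -0.67, -0.003], [0.004, 0.0, -1.0]]
ft_force: [0.6, -7.0, 4.2]
grip_width: 0.0126
gripper_force: 61.8
```

```bash
python3 st.py
python3 - <<'E'
from h import *
im,d,c=snap('side'); 
print([ (k,pinpoint('side',k)[:1]) for k in('driver_tip','screwdriver')])
P=cloud(d,c)
cv2.imwrite('pics/s9.png',cv2.resize(im[100:300,220:480,::-1],None,fx=3,fy=3))
E
```

```text
24.0 [ 0.589 -0.297  0.036] [-36.988  42.771  70.041  -0.079  66.956 100.979] -47.936091884217234 [ 0.583 -7.047  4.17 ] [-1.082 -0.11   0.007] 0.01263392606991702 61.830235719680786
[('driver_tip', [{'pixel': [293.4, 273.3], 'conf': 0.56}]), ('screwdriver', [{'pixel': [262.9, 259.8], 'conf': 0.63}])]
```

View pics/s9.png

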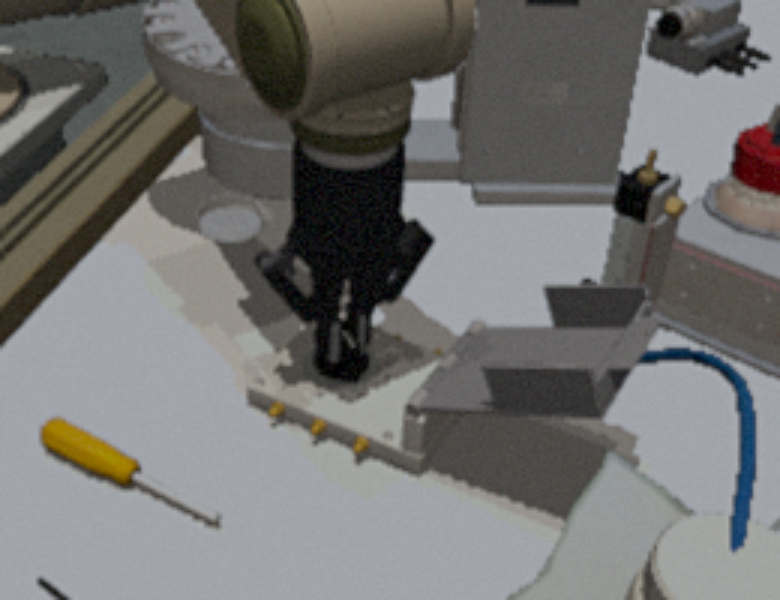

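The tool has turned 71.9°, against 72° for the third click. The hood is open, the driver lies at (130,470) off the unit, and the knob is still gripped. I'll hand in.

```bash
python3 -c "
from rig import env
print(env.close_job())"
```

```text
the job is handed in; nothing more can be done
None
```

I levered the hood fully open with the screwdriver, laid the screwdriver on the worktop clear of the unit, and turned the knob 71.9° to the third click (nominal 72°), where the gripper still holds it at about 62 N; the job is handed in, with no verdict returned.

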